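# Tare the kitchen scale with its thumbwheel

### The arm

A 7-joint arm with a two-finger parallel gripper is mounted at the origin on the work surface. World frame = base frame: x ahead of the robot, y to its left, z up, the work surface at z = 0. Lengths are in m, angles in rad, forces in N, time in s.
With the tool pointing down it reaches from about 0.425 to 0.8 m from the base axis. Payload 8.3 kg.
Tool frame: the origin (TCP) lies midway between the tips of the shut fingers; the grasp point (between the pads) lies 19 mm behind it (robot.grasp_offset is the distance from the TCP to the grasp point, in m); z points along the fingers, y is the direction in which the jaws open and shut (so a half turn about z gives the same grasp; the last joint's range is limited). The gripper opens to 85 mm and grips with 20 to 120 N. Pads are 22 mm wide; open, the fingers measure 114 mm over their backs; the gripper's body (76 mm by 85 mm) begins 54 mm behind the grasp point. The pads swing forward as they close: fully open they stand 13 mm farther back than shut.
Start: joints at [-1.26, 0.383, 0.016, 1.37, -0.006, 1.388, -0.046], TCP at [0.228, 0.582, 0.231] pointing down, gripper open.
Joint ranges: [-2.95, 2.95], [-0.25, 2.06], [-1.52, 1.56], [0.18, 2.33], [-1.44, 4.58], [0.02, 2.06], [-3.01, 3.01]. Speed limits (rad/s): [2.39, 2.39, 3.01, 3.01, 3.14, 3.14, 3.14].

### API

Orientations are given as a rotation vector (axis times angle).
In Python, from bench import robot gives the robot as it stands.
- The arm moves only by the tool send_rows, never from a script. Its argument "commands" is a list of rows, each a list of 6 numbers: the shift along the tool's x, y, z in units of 25 mm (1.0 is 25 mm), then the turn, a rotation vector about the tool's x, y, z in units of 6 degrees (1.0 is 6 degrees). A call has 1 to 12 rows; each row shifts and turns the commanded pose from where the row before left it, along the tool's axes as they then stand; what a row does not reach is not made up. A row lasts 1/12 s, in which the tool goes at most 41.7 mm and 7.16 degrees, less where a joint would pass 70% of its speed; a pose out of reach is approached as far as the arm can. A call is refused whole if a number of a shift passes 1 or a number of a turn 1, either way. A call with a gripper value outside its range is refused whole. "grip" is the finger opening in mm, from 0 to 85.4, set as the call begins (left out, the last holds). The fingers move at their own pace and stop on an object; the grip force is fixed at half the most. Time passes only in rows, so rows that do not move let the fingers close. It gives the time, the measured TCP pose, the force and the opening at its end, in the units of the state.
- robot.get_state(): the state, without advancing time (a new reading comes with each control period).
- robot.get_image(name): name is "side" or "top"; returns a dict with "img" (400x640x3 uint8, red, green, blue), "fovy" (degrees; the focal length in pixels is half the picture's height over the tangent of half this angle, whatever the lens; pixels are square), "cx", "cy" (the principal point, pixels), "k1" (the pictures are not rectified: a ray, as slopes to the right and down, at radius r is drawn at 1 + k1 r^2 times it, then the intrinsics apply), "rvec" (rotation vector, rad) and "tvec" (3), from world to camera coordinates, as OpenCV has them. Camera axes: x right, y down, z forward; pixel columns grow to the right and rows downward; lengths in m; the calibration is good to about 2 mm. A picture is of the moment at which its call begins. There is no depth.
- robot.sign_off(): hands the job in, once; it reports no verdict.
The state is a dict: "time": time; "joints": joint angles; "joint_velocities": joint speeds; "effort": joint torques, N m; "position": TCP position; "tcp_rot": TCP orientation; "wrist_force": force on the tool from outside, world axes, zero at the start; "ft_torque": the same for the moment, N m; "width": finger opening in m.
Only numpy, scipy, OpenCV 4.12 (cv2) and the standard library are available. Lean on these libraries where they do the work, as an engineer would, in place of code of your own. Each camera call takes 0.05 s, during which the arm holds its last target.

### The job

Set the orange rice mold gently upright on the steel platform of the kitchen scale and let go of it. Then zero the scale: pressing only lightly with a fingertip, roll its small recessed thumbwheel until the green zero marker stands under the red needle, and leave it so. Leave the cups, the tongs and the gas knob as they are.

Things in the scene. Friction and masses are not known exactly. Their poses are not given: they have to be found in the camera images.
- rice_mold_center (a point): Orange rice mold, one rigid piece, 100 to 210 g, on the counter; this point is its centre, 31.5 mm above its underside. Body 75 (x) x 56 (y) x 35 mm high; on its top in the middle a grip rib 52 long (x), 18 thick (y), 28 mm tall (63 mm in all). Pinch the rib across y; fingertips fit 26 mm below the rib's top.
- rice_mold: The same mold; origin at the centre of its underside, z up. It stands at one of two spots to the right of the scale; the cup stack stands at the other.
- scale: White kitchen scale, fixed, 240 (x) x 220 (y) x 50 mm high; origin at the centre of its underside. Its +x half carries the platform; its -x half is the dial ledge (flat top 50 mm above the counter) with thumbwheel and dial. Its x points roughly to the robot's left, so the ledge is on the right.
- platform_top (a point): Centre of the top face of the steel weighing platform, 130 (x) x 180 (y) mm, axes as the scale's, 62 mm above the counter. It floats on a spring: sinks 1 mm per N, at most 3 mm.
- platform: The weighing platform; origin as point platform_top.
- wheel_slot (a point): Middle of the thumbwheel's slot, level with the ledge's top (50 mm up); axes as the scale's. The black ridged wheel (radius 25 mm, 16 mm wide, axle along x) stands 4 to 10 mm out of the slot here, different each time: find its crest by touch. Its axle is sprung: yields 1 mm per 4 N, bottoms after 3.5 mm. Never press it with more than 15 N; it has to be rolled by dragging a fingertip along y.
- thumbwheel (a joint): Turn of the thumbwheel, rad, -4.1 to 4.1; grows as its exposed crest moves to the scale's +y. It carries the green zero marker 12 mm per rad (per 25 mm of rim) the same way as the crest. It needs about 2 N of drag to turn; closed fingertips pressed on with 5 to 7 N roll it by friction. It stays where it is left.
- needle_tip (a point): Middle of the red needle (2.4 mm wide along y, 68 mm above the counter) over the white dial strip between wheel and platform. It stands still unless the platform's load changes: it goes to the scale's +y by 15 mm per 100 g. The thumbwheel does not move it.
- zero_mark (a point): Top of the green zero marker, a slider 7 mm wide (y), 20 mm long (x), that stands out of the dial strip below the needle and runs along the scale's y with the thumbwheel; axes as the scale's. It starts 5 to 15 mm to the -y side of the unloaded needle. Zeroed: the needle's middle is over the marker (within 3.5 mm along y).
- cup_stack: Stack of pink hard silicone cups, 71 mm across, 80 mm high, loose; origin under its centre. Bystander.
- tongs: Steel tongs, 230 mm long, lying on the ceramic spoon rest; origin under their middle. Bystander.
- gas_knob (a joint): Black gas knob, 44 mm across, on the front face of the two-burner hob (300 x 500 x 80 mm) at the left; 0 is off. Must not be turned.
There are look-alikes about, which are no part of the job. Of the things that look like the rice_mold, the middle-sized one is meant.

How it is judged:
By the outcome, as a careful person would: the job done as asked, in the order asked, and still so for the second after the job is handed in, with the robot touching nothing.
It also fails if it takes over 61 s, if anything falls off the work surface, if the arm or the gripper's body presses on something with over 40 N, if the wrist force passes 120 N, or if a joint passes its speed limit or range.

## Working session

There is one attempt and no reset: what is moved stays moved. The work goes in short steps, Python scripts to look and compute and a tool call to move; the robot and the scene stay as the last step left them, time stands still between calls to the robot, and variables do not carry over. Pictures are saved under pics/ and viewed, and the job is handed in when it is done.

Besides the shell and the picture viewer there is one more tool, called after ">>>" as name(argument=value, ...), one argument or row to a line, values as JSON. send_rows: Moves the arm, as the interface text tells. Its arguments: {"type":"object","properties":{"commands":{"type":"array"},"grip":{"type":"number"}},"required":["commands"]}

```bash
mkdir -p pics; ls; cat > h.py <<'E'
import numpy as np,cv2
from bench import robot
def grab(name,fn):
    d=robot.get_image(name); np.save(fn+'.npy',d,allow_pickle=True)
    cv2.imwrite(f'pics/{fn}.png',d['img'][:,:,::-1]); return d
def load(fn): return np.load(fn+'.npy',allow_pickle=True).item()
def ray(d,u,v):
    H=d['img'].shape[0]; f=H/2/np.tan(np.radians(d['fovy'])/2)
    p=np.array([(u-d['cx'])/f,(v-d['cy'])/f]); q=p.copy()
    for _ in range(50): q=p/(1+d['k1']*(q@q))
    R=cv2.Rodrigues(np.array(d['rvec'],float))[0]; t=np.array(d['tvec'],float).ravel()
    return -R.T@t, R.T@np.array([q[0],q[1],1])
def onz(d,u,v,z):
    o,r=ray(d,u,v); return o+r*(z-o[2])/r[2]
def proj(d,P):
    H=d['img'].shape[0]; f=H/2/np.tan(np.radians(d['fovy'])/2)
    R=cv2.Rodrigues(np.array(d['rvec'],float))[0]; t=np.array(d['tvec'],float).ravel()
    c=R@np.array(P,float)+t; q=c[:2]/c[2]; q=q*(1+d['k1']*(q@q)); return q*f+[d['cx'],d['cy']]
def tri(da,a,db,b):
    o1,r1=ray(da,*a);o2,r2=ray(db,*b)
    A=np.stack([r1,-r2],1); s=np.linalg.lstsq(A,o2-o1,rcond=None)[0]
    p,q=o1+s[0]*r1,o2+s[1]*r2; return (p+q)/2,np.linalg.norm(p-q)
E
python3 - <<'E'
from h import *
for n in('top','side'):
    d=grab(n,n+'0'); print(n,d['fovy'],d['cx'],d['cy'],d['k1'],ray(d,320,200))
s=robot.get_state(); print(s)
print(robot.grasp_offset)
E
```

```text
pics
top 49.818404658026466 317.76807884247694 197.40643379947286 -0.04614827326731458 (array([0.29937421, 0.02415883, 1.32236748]), array([ 0.18673346, -0.00724376, -0.98241603]))
side 49.16884280617349 324.0278028530303 194.90995827758192 -0.0941014930261941 (array([-0.06113102, -0.89511912,  0.91469368]), array([ 0.42017723,  0.65016756, -0.63320906]))
{'time': 0.1, 'joints': array([-1.25987685,  0.38418234,  0.01636062,  1.37107744, -0.0062794 ,
        1.38819225, -0.04650853]), 'joint_velocities': array([-3.94459587e-04, -1.73457498e-03, -8.91415473e-05, -9.30381190e-04,
        5.52558636e-04, -1.19974880e-03,  9.44656169e-04]), 'effort': array([ 2.86542148e-03, -6.29138231e+01,  8.47642645e-01, -3.72763789e+01,
        1.69094681e-02,  1.03619165e-02,  7.14979478e-05]), 'position': array([0.22802828, 0.58141869, 0.23034829]), 'tcp_rot': array([-5.83615549e-01, -3.08660700e+00,  2.80487868e-03]), 'wrist_force': array([-0.1496661 ,  0.23897768,  0.11850447]), 'ft_torque': array([-2.27260097e-02, -8.70053693e-05,  5.95485206e-02]), 'width': 0.08547407453627413}
0.0187
```

View pics/top0.png

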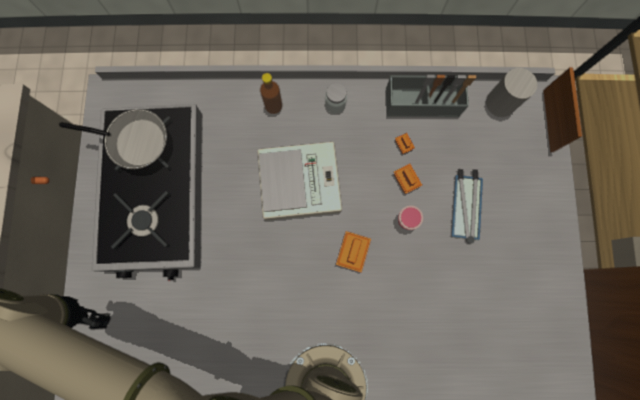

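View pics/side0.png

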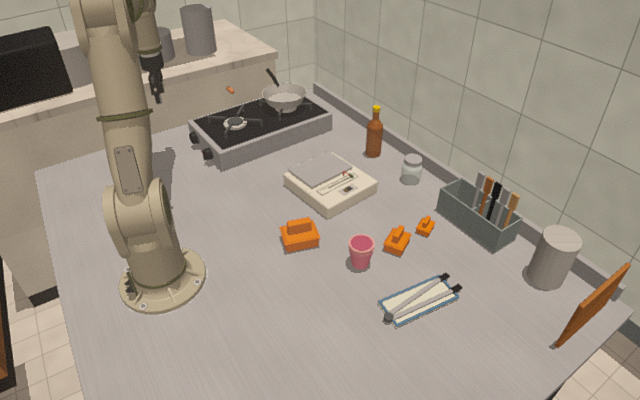

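Three orange molds show up in top: large (353,252), middle (407,179), small (404,143). The cups are at (411,218) and the scale is centred near (300,180). Next I'll zoom in and measure.

```bash
cat > m1.py <<'E'
from h import *
t=load('top0');s=load('side0')
hsv=cv2.cvtColor(t['img'],cv2.COLOR_RGB2HSV)
m=cv2.inRange(hsv,(5,170,90),(20,255,255))
cs,_=cv2.findContours(m,cv2.RETR_EXTERNAL,cv2.CHAIN_APPROX_NONE)
for c in cs:
    if cv2.contourArea(c)<60: continue
    P=np.array([onz(t,u,v,0.035)[:2] for u,v in c[:,0].astype(float)])*1000
    print(c[:,0].mean(0),cv2.minAreaRect(P.astype(np.float32)))
c=t['img'][130:225,245:435][:,:,::-1]; cv2.imwrite('pics/ct.png',cv2.resize(c,None,fx=4.2,fy=4.2,interpolation=cv2.INTER_CUBIC))
c=s['img'][140:270,275:445][:,:,::-1]; cv2.imwrite('pics/cs.png',cv2.resize(c,None,fx=4.5,fy=4.5,interpolation=cv2.INTER_CUBIC))
E
python3 m1.py
```

```text
[353.14953271 251.3364486 ] ((389.0638427734375, -84.0509033203125), (73.83531951904297, 99.99105834960938), 72.47522735595703)
[407.4 178.3] ((613.3770141601562, -253.76788330078125), (73.6307373046875, 57.400787353515625), 27.00242042541504)
[404.14583333 143.125     ] ((726.2651977539062, -249.22085571289062), (53.025596618652344, 40.90004348754883), 26.227113723754883)
[574.88148148 102.25185185] ((871.5450439453125, -816.092041015625), (12.350541114807129, 233.48301696777344), 89.86091613769531)
```

View pics/ct.png

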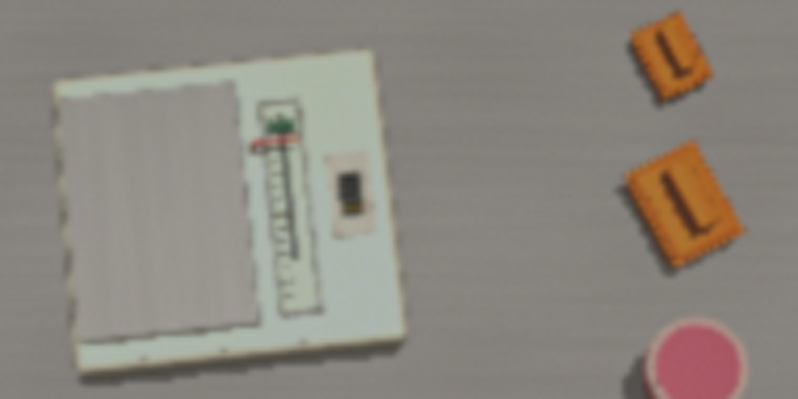

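View pics/cs.png

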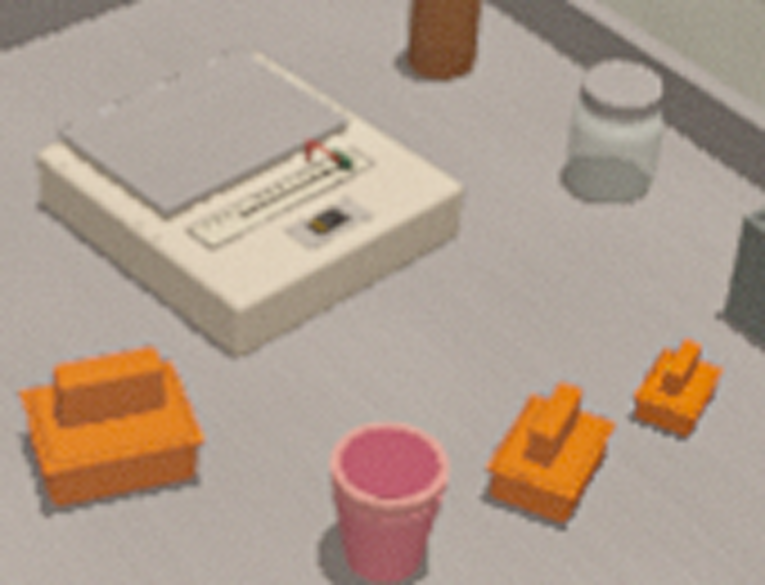

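```bash
cat > m2.py <<'E'
from h import *
t=load('top0');s=load('side0')
def T(x,y): return 245+x/4.2-.38,130+y/4.2-.38
def S(x,y): return 275+x/4.5-.39,140+y/4.5-.39
print('body')
C=[onz(t,*T(*p),.05)*1000 for p in [(55,82),(372,52),(405,336),(78,366)]]
for c in C: print(c.round(1))
print(np.mean(C,0),[np.linalg.norm(C[i]-C[(i+1)%4]).round(1) for i in range(4)])
print('plat')
C=[onz(t,*T(*p),.062)*1000 for p in [(60,98),(235,82),(260,325),(82,342)]]
for c in C: print(c.round(1))
print(np.mean(C,0),[np.linalg.norm(C[i]-C[(i+1)%4]).round(1) for i in range(4)],[np.degrees(np.arctan2(*(C[i]-C[(i+1)%4])[[1,0]])).round(1) for i in range(4)])
print('slot',onz(t,*T(351,195),.05)*1000, 'side',onz(s,*S(329,221),.05)*1000)
print('tri cup rim', onz(t,*T(696,365),.08)*1000)
P,e=tri(t,T(685,203),s,S(552,420));print('rib top',P*1000,e*1000, onz(t,*T(690,198),.063)*1000)
P,e=tri(t,T(282,127),s,S(345,160));print('marker',P*1000,e*1000)
E
python3 m2.py
python3 - <<'E'
from h import *
t=load('top0');s=load('side0')
c=t['img'][145:210,300:345][:,:,::-1]; cv2.imwrite('pics/ct2.png',cv2.resize(c,None,fx=9,fy=9,interpolation=cv2.INTER_NEAREST))
c=s['img'][165:205,310:365][:,:,::-1]; cv2.imwrite('pics/cs2.png',cv2.resize(c,None,fx=12,fy=12,interpolation=cv2.INTER_NEAREST))
E
```

```text
body
[700.2 207.   50. ]
[723.8 -25.8  50. ]
[512.1 -48.3  50. ]
[489.8 184.3  50. ]
[606.47208096  79.30482239  50.        ] [np.float64(233.9), np.float64(213.0), np.float64(233.7), np.float64(211.6)]
plat
[684.3 201.2  62. ]
[696.7  74.4  62. ]
[517.7  54.8  62. ]
[505.1 180.4  62. ]
[600.94508338 127.71843787  62.        ] [np.float64(127.5), np.float64(180.1), np.float64(126.2), np.float64(180.4)] [np.float64(95.6), np.float64(6.2), np.float64(-84.3), np.float64(-173.4)]
slot [615.42849963 -10.02834313  50.        ] side [618.44176277  -9.0710265   50.        ]
tri cup rim [ 487.11205479 -249.08329013   80.        ]
rib top [ 612.85944813 -253.8782521    48.86773488] 4.9775754787954405 [ 610.86097257 -253.23409415   63.        ]
marker [666.44001011  39.42473414  54.7900562 ] 3.1770438624202915
```

View pics/ct2.png

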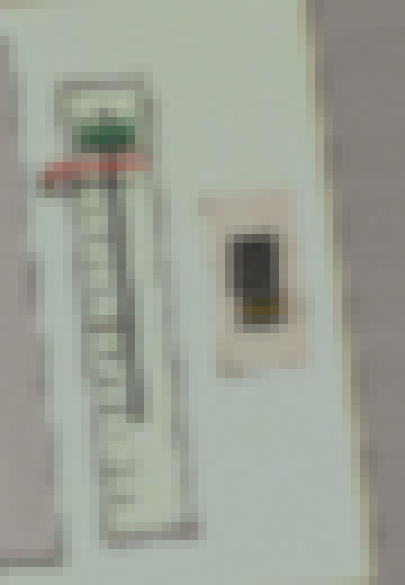

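View pics/cs2.png

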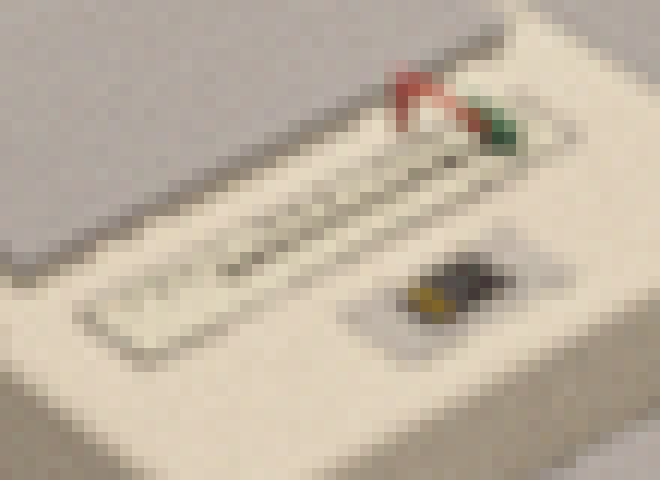

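Scale yaw is about 96°, the platform centre (601,128), the slot (616,-10). The middle mold measures 74x57 at (613,-254), with its rib axis at 27°. First I move over the mold, then turn.

>>> send_rows(
  commands=[
    [-0.95,-0.91,0,0,0,0],
    [-0.95,-0.91,0,0,0,0],
    [-0.95,-0.91,0,0,0,0],
    [-0.95,-0.91,0,0,0,0],
    [-0.95,-0.91,0,0,0,0],
    [-0.95,-0.91,0,0,0,0],
    [-0.95,-0.91,0,0,0,0],
    [-0.95,-0.91,0,0,0,0],
    [-0.95,-0.91,0,0,0,0],
    [-0.95,-0.91,0,0,0,0],
    [-0.95,-0.91,0,0,0,0],
    [-0.95,-0.91,0,0,0,0],
  ],
)

```text
time: 1.1
position: [0.394, 0.2219, 0.2311]
tcp_rot: [-0.584, -3.086, 0.0]
wrist_force: [1.4, 1.2, 0.8]
width: 0.0852
```

>>> send_rows(
  commands=[
    [-0.95,-0.91,0,0,0,0],
    [-0.95,-0.91,0,0,0,0],
    [-0.95,-0.91,0,0,0,0],
    [-0.95,-0.91,0,0,0,0],
    [-0.95,-0.91,0,0,0,0],
    [-0.95,-0.91,0,0,0,0],
    [-0.95,-0.91,0,0,0,0],
    [-0.95,-0.91,0,0,0,0],
    [-0.95,-0.91,0,0,0,0],
    [-0.95,-0.91,0,0,0,0],
    [-0.95,-0.91,0,0,0,0],
    [-0.95,-0.91,0,0,0,0],
  ],
)

```text
time: 2.1
position: [0.5598, -0.1359, 0.2309]
tcp_rot: [-0.583, -3.086, -0.0]
wrist_force: [0.2, -0.2, 0.9]
width: 0.0853
```

>>> send_rows(
  commands=[
    [-0.95,-0.91,0,0,0,0],
    [-0.95,-0.91,0,0,0,0],
    [-0.95,-0.91,0,0,0,0],
    [-0.95,-0.91,0,0,0,0],
    [0,0,0,0,0,1],
    [0,0,0,0,0,1],
    [0,0,0,0,0,1],
    [0,0,0,0,0,1],
    [0,0,0,0,0,1],
    [0,0,0,0,0,1],
    [0,0,0,0,0,1],
    [0,0,0,0,0,1],
  ],
)

```text
time: 3.1
position: [0.6145, -0.2537, 0.2307]
tcp_rot: [-1.795, -2.577, 0.0]
wrist_force: [0.8, 0.3, 0.0]
width: 0.0855
```

>>> send_rows(
  commands=[
    [0,0,0,0,0,1],
    [0,0,0,0,0,1],
    [0,0,0,0,0,1],
    [0,0,0,0,0,1],
    [0,0,0,0,0,1],
    [0,0,0,0,0,1],
    [0,0,0,0,0,1],
    [0,0,0,0,0,1],
    [0,0,0,0,0,1],
    [0,0,0,0,0,1],
    [0,0,0,0,0,1],
    [0,0,0,0,0,1],
  ],
)

```text
time: 4.1
position: [0.6146, -0.2537, 0.2307]
tcp_rot: [-2.967, -1.03, 0.001]
wrist_force: [-0.4, -0.2, -0.5]
width: 0.0854
```

```bash
cat >> h.py <<'E'
def st():
    s=robot.get_state(); R=cv2.Rodrigues(s['tcp_rot'])[0]
    print('t',round(s['time'],2),'p',(s['position']*1000).round(1),'ytool ang',np.degrees(np.arctan2(R[1,1],R[0,1])).round(2),'tilt',(R[:2,2]).round(4),'F',s['wrist_force'].round(2),'w',round(s['width']*1000,1),'j',s['joints'].round(2))
    return s,R
def go(*P):
    s,R=st(); print('tool units',(R.T@(np.array(P)/1000-s['position'])/0.025).round(3))
E
python3 - <<'E'
from h import *
go(612,-254,150)
grab('top','top1');grab('side','side1')
E
```

```text
t 4.1 p [ 614.6 -253.7  230.7] ytool ang -51.7 tilt [-0.0009  0.0004] F [-0.38 -0.17 -0.49] w 85.4 j [-0.28  0.68  1.09  1.28 -0.59  1.52 -0.17]
tool units [-0.087 -0.052  3.229]
```

>>> send_rows(
  commands=[
    [0,0,0.5,0,0,0.95],
    [0,0,0.5,0,0,0.95],
    [0,0,1,0,0,0],
    [0,0,1,0,0,0],
    [0,0,1,0,0,0],
    [0,0,0,0,0,0],
    [0,0,0,0,0,0],
  ],
  grip=55,
)

```text
time: 4.78
position: [0.6141, -0.2533, 0.1303]
tcp_rot: [-3.051, -0.742, 0.004]
wrist_force: [0.2, 0.5, 1.8]
width: 0.055
```

```bash
python3 - <<'E'
from h import *
go(612.5,-253.7,40)
t=grab('top','top2');s=grab('side','side2')
c=t['img'][130:225,345:465][:,:,::-1]; a=cv2.resize(c,(505,400),interpolation=cv2.INTER_CUBIC)
c=s['img'][180:280,350:430][:,:,::-1]; b=cv2.resize(c,(290,400),interpolation=cv2.INTER_CUBIC)
cv2.imwrite('pics/c2.png',np.hstack([a,b]))
E
```

```text
t 4.78 p [ 614.1 -253.3  130.3] ytool ang -62.66 tilt [-0.0027  0.001 ] F [0.24 0.46 1.8 ] w 55.0 j [-0.3   0.76  1.08  1.42 -0.67  1.36 -0.3 ]
tool units [-0.055 -0.007  3.613]
```

View pics/c2.png

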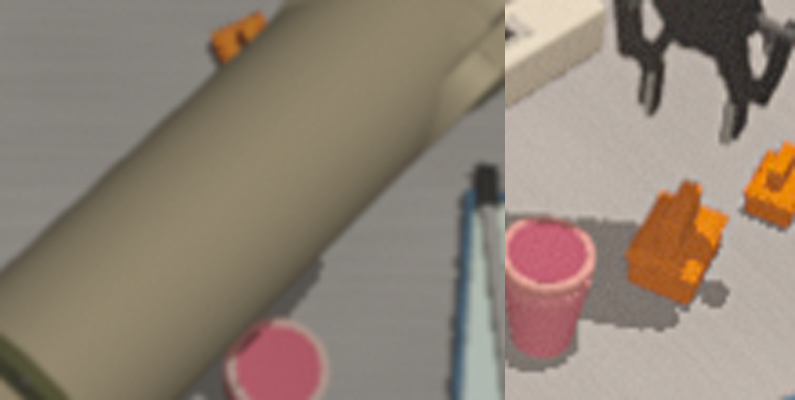

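In the side view the open jaws straddle the rib line from above, and the top view is blocked by the forearm. I descend to z≈40 and grip.

>>> send_rows(
  commands=[
    [-0.05,0,0.6,0,0,0],
    [0,0,0.6,0,0,0],
    [0,0,0.6,0,0,0],
    [0,0,0.6,0,0,0],
    [0,0,0.5,0,0,0],
    [0,0,0.4,0,0,0],
    [0,0,0.25,0,0,0],
    [0,0,0,0,0,0],
    [0,0,0,0,0,0],
  ],
)

```text
time: 5.63
position: [0.6135, -0.2547, 0.0424]
tcp_rot: [3.053, 0.738, -0.001]
wrist_force: [-0.8, 0.6, 0.4]
width: 0.0547
```

>>> send_rows(
  commands=[
    [0,0,0,0,0,0],
    [0,0,0,0,0,0],
    [0,0,0,0,0,0],
    [0,0,0,0,0,0],
    [0,0,0,0,0,0],
    [0,0,0,0,0,0],
    [0,0,0,0,0,0],
    [0,0,0,0,0,0],
  ],
  grip=10,
)

```text
time: 6.3
position: [0.614, -0.2549, 0.0433]
tcp_rot: [3.053, 0.738, 0.002]
wrist_force: [0.2, 0.1, 6.0]
width: 0.0167
```

```bash
python3 - <<'E'
from h import *
s,R=st()
t=grab('top','top3');s=grab('side','side3')
b=cv2.resize(s['img'][180:280,350:430][:,:,::-1],(400,500),interpolation=cv2.INTER_CUBIC)
cv2.imwrite('pics/c3.png',b)
E
```

```text
t 6.3 p [ 614.  -254.9   43.3] ytool ang -62.81 tilt [ 0.0012 -0.0006] F [0.2  0.1  6.04] w 16.7 j [-0.28  0.84  1.01  1.5  -0.74  1.21 -0.25]
```

View pics/c3.png

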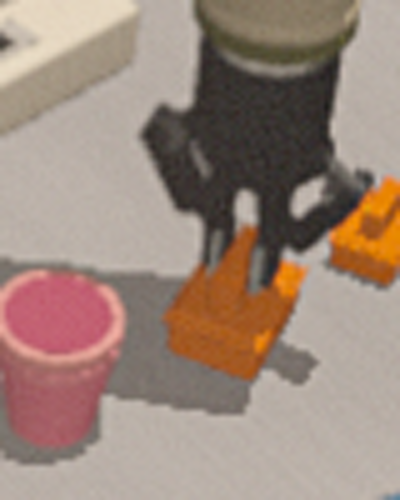

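Gripped: opening 16.7 mm on the 18 mm rib. Now lift.

>>> send_rows(
  commands=[
    [0,0,-0.3,0,0,0],
    [0,0,-0.6,0,0,0],
    [0,0,-1,0,0,0],
    [0,0,-1,0,0,0],
    [0,0,-1,0,0,0],
    [0,0,-1,0,0,0],
    [0,0,-0.6,0,0,0],
    [0,0,0,0,0,0],
    [0,0,0,0,0,0],
  ],
)

```text
time: 7.15
position: [0.6138, -0.2549, 0.1814]
tcp_rot: [3.053, 0.738, 0.002]
wrist_force: [0.8, -0.2, -1.0]
width: 0.0166
```

```bash
python3 - <<'E'
from h import *
go(601,128,180)
s=grab('side','side4')
b=cv2.resize(s['img'][120:280,300:460][:,:,::-1],(500,500),interpolation=cv2.INTER_CUBIC)
cv2.imwrite('pics/c4.png',b)
E
```

```text
t 7.15 p [ 613.8 -254.9  181.4] ytool ang -62.82 tilt [ 0.0017 -0.0005] F [ 0.79 -0.17 -0.99] w 16.6 j [-0.31  0.72  1.11  1.36 -0.64  1.44 -0.32]
tool units [  6.541 -13.858   0.047]
```

View pics/c4.png

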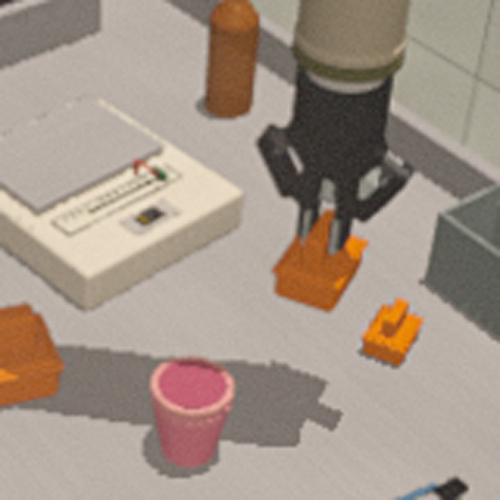

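Mold held level and the other things untouched. I turn a bit to keep the joints mid-range, then carry it over.

>>> send_rows(
  commands=[
    [0,0,0,0,0,-0.9],
    [0,0,0,0,0,-0.9],
    [0,0,0,0,0,-0.9],
    [0,0,0,0,0,-0.9],
    [0,0,0,0,0,-0.9],
    [0,0,0,0,0,-0.9],
    [0,0,0,0,0,0],
  ],
)

```text
time: 7.78
position: [0.6129, -0.2541, 0.1786]
tcp_rot: [-2.721, -1.566, 0.002]
wrist_force: [0.5, -0.4, -1.4]
width: 0.0164
```

```bash
python3 - <<'E'
from h import *
go(601,128,180)
E
```

```text
t 7.78 p [ 612.9 -254.1  178.6] ytool ang -30.17 tilt [-0.0023  0.0012] F [ 0.49 -0.42 -1.42] w 16.4 j [-0.26  0.67  0.99  1.36 -0.55  1.4   0.19]
tool units [12.974 -8.091 -0.038]
```

>>> send_rows(
  commands=[
    [0.3,-0.19,0,0,0,0],
    [0.6,-0.37,0,0,0,0],
    [0.7,-0.43,0,0,0,0],
    [0.7,-0.43,0,0,0,0],
    [0.7,-0.43,0,0,0,0],
    [0.7,-0.43,0,0,0,0],
    [0.7,-0.43,0,0,0,0],
    [0.7,-0.43,0,0,0,0],
    [0.7,-0.43,0,0,0,0],
    [0.7,-0.43,0,0,0,0],
    [0.7,-0.43,0,0,0,0],
    [0.7,-0.43,0,0,0,0],
  ],
)

```text
time: 8.78
position: [0.6081, -0.0207, 0.1793]
tcp_rot: [-2.728, -1.556, 0.001]
wrist_force: [0.6, -0.1, -1.1]
width: 0.0164
```

>>> send_rows(
  commands=[
    [0.7,-0.43,0,0,0,0],
    [0.7,-0.43,0,0,0,0],
    [0.7,-0.43,0,0,0,0],
    [0.7,-0.43,0,0,0,0],
    [0.7,-0.43,0,0,0,0],
    [0.7,-0.43,0,0,0,0],
    [0.7,-0.43,0,0,0,0],
    [0.2,-0.2,0,0,0,0],
    [0,0,0,0,0,0],
    [0,0,0,0,0,0],
  ],
)

```text
time: 9.62
position: [0.6037, 0.1274, 0.1797]
tcp_rot: [2.727, 1.559, -0.002]
wrist_force: [-0.3, -0.5, -1.3]
width: 0.0169
```

```bash
python3 - <<'E'
from h import *
go(601,128,110)
s=grab('side','side5')
b=cv2.resize(s['img'][100:260,240:400][:,:,::-1],(500,500),interpolation=cv2.INTER_CUBIC)
cv2.imwrite('pics/c5.png',b)
E
```

```text
t 9.62 p [603.7 127.4 179.7] ytool ang -30.47 tilt [-0.0007 -0.0009] F [-0.33 -0.48 -1.31] w 16.9 j [-0.96  0.58  1.04  1.5  -0.5   1.35 -0.41]
tool units [-0.03  -0.103  2.788]
```

View pics/c5.png

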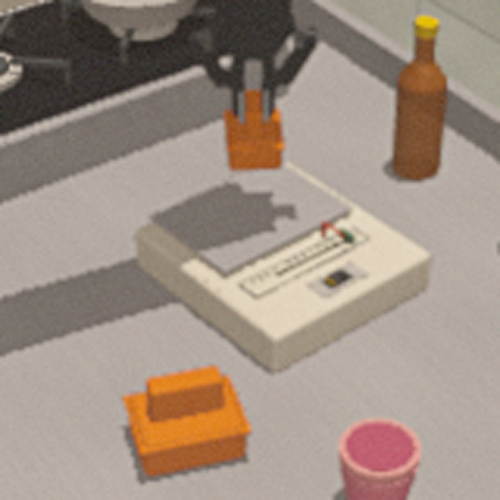

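>>> send_rows(
  commands=[
    [0,0,0.4,0,0,0],
    [0,0,0.6,0,0,0],
    [0,0,0.6,0,0,0],
    [0,0,0.5,0,0,0],
    [0,0,0.3,0,0,0],
    [0,0,0.2,0,0,0],
    [0,0,0.1,0,0,0],
    [0,0,0.05,0,0,0],
    [0,0,0.05,0,0,0],
    [0,0,0,0,0,0],
  ],
)

```text
time: 10.5
position: [0.6044, 0.1279, 0.1104]
tcp_rot: [2.726, 1.561, 0.001]
wrist_force: [-0.6, -0.5, -1.4]
width: 0.0168
```

>>> send_rows(
  commands=[
    [0,0,0.04,0,0,0],
    [0,0,0.04,0,0,0],
    [0,0,0.04,0,0,0],
    [0,0,0,0,0,0],
    [0,0,0,0,0,0],
  ],
)

```text
time: 10.92
position: [0.6041, 0.1279, 0.107]
tcp_rot: [-2.726, -1.561, 0.0]
wrist_force: [0.0, -0.2, -1.2]
width: 0.0163
```

>>> send_rows(
  commands=[
    [0,0,0.03,0,0,0],
    [0,0,0.03,0,0,0],
    [0,0,0.03,0,0,0],
    [0,0,0,0,0,0],
    [0,0,0,0,0,0],
  ],
)

```text
time: 11.33
position: [0.6041, 0.1278, 0.1048]
tcp_rot: [2.726, 1.561, -0.0]
wrist_force: [-0.6, -0.2, -0.4]
width: 0.0166
```

>>> send_rows(
  commands=[
    [0,0,0.03,0,0,0],
    [0,0,0,0,0,0],
    [0,0,0,0,0,0],
  ],
)

```text
time: 11.58
position: [0.6042, 0.1278, 0.1041]
tcp_rot: [2.726, 1.561, 0.0]
wrist_force: [-0.9, 0.5, 0.2]
width: 0.0166
```

>>> send_rows(
  commands=[
    [0,0,0,0,0,0],
    [0,0,0,0,0,0],
    [0,0,0,0,0,0],
    [0,0,0,0,0,0],
    [0,0,0,0,0,0],
    [0,0,0,0,0,0],
  ],
  grip=45,
)

```text
time: 12.08
position: [0.6041, 0.1279, 0.104]
tcp_rot: [-2.726, -1.561, 0.0]
wrist_force: [-0.7, 0.9, 0.1]
width: 0.0449
```

>>> send_rows(
  commands=[
    [0,0,-0.2,0,0,0],
    [0,0,-0.5,0,0,0],
    [0,0,-0.9,0,0,0],
    [0,0,-0.9,0,0,0],
    [0,0,-0.9,0,0,0],
    [0,0,-0.4,0,0,0],
    [0,0,0,0,0,0],
    [0,0,0,0,0,0],
  ],
)

```text
time: 12.75
position: [0.6043, 0.1279, 0.1992]
tcp_rot: [-2.726, -1.561, -0.001]
wrist_force: [-0.9, 0.4, 0.2]
width: 0.045
```

```bash
python3 - <<'E'
from h import *
go(617,-9,180)
s=grab('side','side6');t=grab('top','top6')
b=cv2.resize(s['img'][130:230,260:390][:,:,::-1],(520,400),interpolation=cv2.INTER_CUBIC)
a=cv2.resize(t['img'][130:230,240:350][:,:,::-1],(440,400),interpolation=cv2.INTER_CUBIC)
cv2.imwrite('pics/c6.png',np.hstack([b,a])[:,:])
cv2.imwrite('pics/c6.png',cv2.resize(np.hstack([b,a]),(800,333)))
E
```

```text
t 12.75 p [604.3 127.9 199.2] ytool ang -30.41 tilt [0.0007 0.0005] F [-0.93  0.4   0.22] w 45.0 j [-0.96  0.56  1.05  1.48 -0.49  1.38 -0.42]
tool units [-4.466  3.211  0.766]
```

View pics/c6.png

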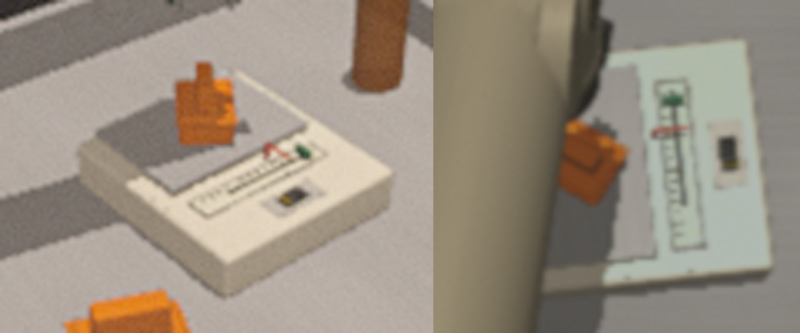

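The mold stands upright on the platform and the needle has moved to the +y side. Now I measure the needle-to-marker gap.

```bash
cat >> h.py <<'E'
A=np.radians(96); EX=np.array([np.cos(A),np.sin(A)]);EY=np.array([-np.sin(A),np.cos(A)])
O=np.array([.617,-.009])
def blob(d,col):
    r=d['img'].astype(float); R,G,B=r[...,0],r[...,1],r[...,2]
    w=np.clip((R-np.maximum(G,B)-35),0,None) if col=='r' else np.clip(G-np.maximum(R,B)*1.0-22,0,None)*(G<140)
    v,u=np.mgrid[0:400,0:640]
    c=proj(d,[.61,.045,.06]); w=w*((abs(u-c[0])<32)&(abs(v-c[1])<32))
    n,l=cv2.connectedComponents((w>0).astype(np.uint8),connectivity=8)
    k=max(range(1,n),key=lambda i:w[l==i].sum()); w=w*(l==k)
    return u[w>0].astype(float),v[w>0].astype(float),w[w>0]
def gap(fn,zm=.060):
    for n in('top','side'):
        d=load(n+fn); out={}
        for col,z in(('r',.068),('g',zm)):
            try: u,v,w=blob(d,col)
            except ValueError: print(n,col,'none'); continue
            P=np.array([onz(d,a,b,z)[:2]-O for a,b in zip(u,v)])*1000
            x,y=P@EX,P@EY; 
            out[col]=((y*w).sum()/w.sum()); print(n,col,len(u),'sx %.1f..%.1f sy %.2f med %.1f..%.1f px %.2f %.2f'%(x.min(),x.max(),out[col],y.min(),y.max(),(u*w).sum()/w.sum(),(v*w).sum()/w.sum()))
        if len(out)==2: print(n,'needle-marker',round(out['r']-out['g'],2))
E
python3 - <<'E'
from h import *
gap('0');gap('6')
P,e=tri(load('top0'),(311.88-.0,0),load('side0'),(0,0)) if 0 else (0,0)
E
```

```text
top r 10 sx 41.3..65.7 sy -39.63 med -41.0..-37.9 px 309.59 163.09
top g 2 sx 49.0..49.3 sy -53.00 med -54.6..-51.4 px 310.00 159.50
top needle-marker 13.37
side r 16 sx 34.9..64.5 sy -36.99 med -43.1..-22.9 px 344.84 172.50
side g 1 sx 38.6..38.6 sy -50.82 med -50.8..-50.8 px 351.00 175.00
side needle-marker 13.83
top r 318 sx 92.5..149.4 sy -2.93 med -39.4..36.4 px 286.72 177.25
top g 7 sx 36.9..49.3 sy -52.77 med -54.6..-51.1 px 311.33 159.44
top needle-marker 49.83
side r 369 sx 90.0..220.9 sy -16.50 med -70.4..40.7 px 321.66 162.29
side g 3 sx 38.6..47.1 sy -50.95 med -52.1..-49.5 px 350.60 174.70
side needle-marker 34.45
```

```bash
python3 - <<'E'
from h import *
for fn,us,vs in(('top6',(306,318),(155,172)),('side6',(338,358),(168,184))):
    d=load(fn);i=d['img'].astype(int)[vs[0]:vs[1],us[0]:us[1]]
    print(fn,'R-G');print(i[...,0]-i[...,1]);print('G-B');print(i[...,1]-i[...,2])
E
```

```text
top6 R-G
[[ -4  -3  -6  -7  -8  -8  -8  -8  -8  -6  -5  -8]
 [ -4  -5  -9 -10  -9  -9  -9 -10  -9  -5  -2  -7]
 [ -4  -6  -9  -8  -8  -7  -9 -12 -12  -7  -2  -6]
 [ -4  -5  -8 -10 -10 -12 -16 -20 -19 -11  -4  -7]
 [ -7  -7 -13 -22 -25 -30 -30 -31 -24 -12  -4  -7]
 [ -8  -6 -11 -24 -31 -33 -31 -28 -19 -10  -4  -7]
 [ -9  -6  -7  -9 -10 -10  -9  -8  -9  -9  -5  -7]
 [ -9  -5  -5  -7  -7  -5  -3  -7  -9  -9  -7  -7]
 [ -8  -5  -7  -9  -8  -6  -4  -8  -9  -9  -6  -8]
 [ -9  -5  -5  -8  -8  -5  -4  -7 -10  -9  -7  -7]
 [ -9  -6  -4  -7  -8  -5  -5  -8 -11  -9  -6  -7]
 [ -9  -6  -7  -8  -9  -7  -3  -7  -9  -9  -6  -5]
 [ -4   1   4   1  -1   4  15  12   6   4   3   1]
 [ 16  29  40  39  35  36  49  51  39  30  18   6]
 [ 41  42  41  39  33  24  22  17   7   3  -1  -1]
 [ 26  12   7  10  10   4   2  -1  -4  -4  -7  -4]
 [  6   1  -1  -1  -3  -5  -3  -3  -7  -9  -8  -6]]
G-B
[[13 16 19 18 18 17 16 18 18 14 13 17]
 [13 18 20 20 19 18 20 22 20 16 13 16]
 [13 18 20 19 18 16 19 22 21 16 13 15]
 [12 14 18 18 19 18 19 21 21 17 13 14]
 [12 14 18 22 23 23 23 23 23 21 15 13]
 [13 13 16 22 24 24 22 2
[... 2128 characters left out ...]
21 21]
 [ 9  7  8 10 15 26 21 23 21 22 26 28 25 25 23 18 17 21 22 23]
 [10  9 18 21 21 21 23 23 21 24 24 27 27 30 28 26 22 20 20 20]
 [17 14 17 24 22 22 20 22 19 22 21 20 20 29 28 28 25 23 21 18]
 [23 19 18 24 21 17 17 21 19 23 24 22 18 22 24 27 26 25 24 18]
 [22 20 19 20 20 20 23 26 23 25 24 21 18 16 21 25 26 25 21 21]
 [22 18 17 18 25 23 24 22 20 18 20 23 26 24 24 22 22 20 22 22]
 [20 24 22 21 22 23 20 19 24 22 25 26 24 22 22 18 21 20 22 21]
 [23 23 26 24 22 21 19 24 23 27 24 23 21 17 20 22 22 22 24 23]
 [24 24 23 18 20 25 25 26 25 23 20 20 21 23 24 21 23 21 20 21]
 [22 20 23 23 26 26 25 20 15 17 19 23 23 21 21 24 23 21 23 22]
 [23 26 26 26 24 23 20 19 23 22 22 24 21 22 21 20 22 22 22 22]]
```

```bash
cat >> h.py <<'E'
def blob(d,col):
    r=d['img'].astype(float); R,G,B=r[...,0],r[...,1],r[...,2]
    v,u=np.mgrid[0:400,0:640]
    c=proj(d,[.60,.042,.06]); near=(abs(u-c[0])<40)&(abs(v-c[1])<40)
    bg=np.median((R-G)[near]); q=R-G-bg
    w=np.clip(q-12,0,None)*(G-B<30) if col=='r' else np.clip(-q-7,0,None)
    X=np.zeros(w.shape);Y=X.copy()
    for a,b in zip(*np.nonzero(near)):
        P=(onz(d,b,a,.065)[:2]-O)*1000; X[a,b]=P@EX;Y[a,b]=P@EY
    w=w*near*(X>33)*(X<(57 if col=='r' else 62))*(abs(Y)<85)
    n,l=cv2.connectedComponents((w>0).astype(np.uint8),connectivity=8)
    k=max(range(1,n),key=lambda i:w[l==i].sum()); w=w*(l==k)
    return u[w>0].astype(float),v[w>0].astype(float),w[w>0]
def cen(d,col):
    u,v,w=blob(d,col); return (u*w).sum()/w.sum(),(v*w).sum()/w.sum()
E
python3 - <<'E'
from h import *
for k in '06':
    gap(k)
    for c in 'rg':
        P,e=tri(load('top'+k),cen(load('top'+k),c),load('side'+k),cen(load('side'+k),c)); print(c,(P*1000).round(1),round(e*1000,1))
E
```

```text
top r 15 sx 35.0..56.7 sy -39.76 med -42.6..-37.0 px 311.43 162.87
top g 343 sx 32.9..61.8 sy 28.78 med -35.8..83.5 px 313.93 185.55
top needle-marker -68.54
side r 17 sx 32.8..53.9 sy -36.58 med -44.4..-22.9 px 346.30 173.60
side g 6 sx 38.6..51.3 sy -52.62 med -57.2..-50.8 px 350.72 174.34
side needle-marker 16.04
r [650.6  41.5  67.3] 2.8
g [606.9  16.6  88.5] 66.9
top r 13 sx 33.9..55.2 sy -23.02 med -24.6..-20.3 px 311.55 168.25
top g 281 sx 32.9..61.8 sy 37.68 med -18.4..83.5 px 314.31 188.40
top needle-marker -60.7
side r 18 sx 33.0..53.9 sy -20.39 med -28.0..-5.5 px 342.67 175.47
side g 9 sx 38.6..51.3 sy -50.51 med -57.2..-45.7 px 350.04 174.44
side needle-marker 30.13
r [634.6  40.8  66.4] 1.6
g [599.4  14.2  92.3] 71.4
```

```bash
sed -i 's/np.clip(-q-7,0,None)/np.clip(-q-13,0,None)*(G<150)/' h.py
python3 - <<'E'
from h import *
for k in '06':
    gap(k,.057)
    for c in 'rg':
        P,e=tri(load('top'+k),cen(load('top'+k),c),load('side'+k),cen(load('side'+k),c)); print(c,(P*1000).round(1),round(e*1000,1))
E
```

```text
top r 15 sx 35.0..56.7 sy -39.76 med -42.6..-37.0 px 311.43 162.87
top g 20 sx 33.5..55.3 sy -53.91 med -58.3..-51.1 px 311.60 159.33
top needle-marker 14.15
side r 17 sx 32.8..53.9 sy -36.58 med -44.4..-22.9 px 346.30 173.60
side g 2 sx 41.6..45.8 sy -54.82 med -57.5..-53.7 px 351.00 174.71
side needle-marker 18.25
r [650.6  41.5  67.3] 2.8
g [666.9  40.3  56.3] 1.5
top r 13 sx 33.9..55.2 sy -23.02 med -24.6..-20.3 px 311.55 168.25
top g 19 sx 33.5..55.3 sy -53.91 med -58.3..-51.1 px 311.60 159.33
top needle-marker 30.89
side r 18 sx 33.0..53.9 sy -20.39 med -28.0..-5.5 px 342.67 175.47
side g 6 sx 41.6..50.1 sy -53.08 med -57.5..-48.6 px 350.10 174.56
side needle-marker 32.7
r [634.6  40.8  66.4] 1.6
g [665.2  40.9  57.6] 1.3
```

Needle middle measures sy -23.0 and marker sy -53.9, so the gap is about 31 mm (top 30.9, side 32.7). That is about 2.6 rad, or 65 mm of rim toward +y. I close the fingers, turn so tool y lies along the scale's y, and go over the wheel.

>>> send_rows(
  commands=[
    [0,0,0,0,0,-1],
    [0,0,0,0,0,-1],
    [0,0,0,0,0,-1],
    [0,0,0,0,0,-1],
    [0,0,0,0,0,-1],
    [0,0,0,0,0,-1],
    [0,0,0,0,0,0],
    [0,0,0,0,0,0],
  ],
  grip=0,
)

```text
time: 13.52
position: [0.6036, 0.1279, 0.1979]
tcp_rot: [-2.113, -2.323, 0.002]
wrist_force: [0.3, 0.3, -0.5]
width: 0.0
```

```bash
python3 - <<'E'
from h import *
go(617,-9,120)
E
```

```text
t 13.52 p [603.6 127.9 197.9] ytool ang 5.4 tilt [-0.0018 -0.0001] F [ 0.3   0.34 -0.5 ] w 0.0 j [-0.89  0.51  0.91  1.47 -0.4   1.36  0.14]
tool units [-5.501  0.026  3.116]
```

>>> send_rows(
  commands=[
    [-0.7,0,0,0,0,0],
    [-1,0,0,0,0,0],
    [-1,0,0,0,0,0],
    [-1,0,0,0,0,0],
    [-1,0.03,0,0,0,0],
    [-0.8,0,0.4,0,0,0],
    [0,0,1,0,0,0],
    [0,0,1,0,0,0],
    [0,0,1,0,0,0],
    [0,0,0.8,0,0,0],
    [0,0,0,0,0,0],
    [0,0,0,0,0,0],
  ],
)

```text
time: 14.52
position: [0.6173, -0.0089, 0.093]
tcp_rot: [-2.112, -2.323, 0.004]
wrist_force: [1.8, 0.3, 0.2]
width: -0.0
```

```bash
python3 - <<'E'
from h import *
go(617,-9,64)
s=grab('side','side7');t=grab('top','top7')
b=cv2.resize(s['img'][130:230,260:390][:,:,::-1],(520,400),interpolation=cv2.INTER_CUBIC)
cv2.imwrite('pics/c7.png',b)
E
```

```text
t 14.52 p [617.3  -8.9  93. ] ytool ang 5.44 tilt [-0.0029 -0.0007] F [1.77 0.26 0.23] w -0.0 j [-0.64  0.6   0.86  1.6  -0.48  1.17  0.42]
tool units [-0.004 -0.01   1.16 ]
```

View pics/c7.png

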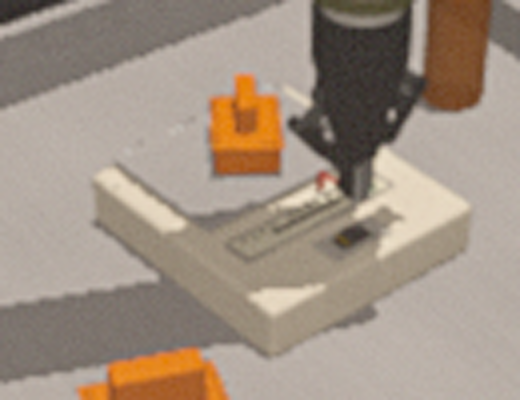

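>>> send_rows(
  commands=[
    [0,0,0.4,0,0,0],
    [0,0,0.4,0,0,0],
    [0,0,0.2,0,0,0],
    [0,0,0.08,0,0,0],
    [0,0,0.04,0,0,0],
    [0,0,0,0,0,0],
    [0,0,0,0,0,0],
    [0,0,0,0,0,0],
  ],
)

```text
time: 15.28
position: [0.6185, -0.009, 0.0664]
tcp_rot: [2.11, 2.327, 0.001]
wrist_force: [-0.8, -0.1, -1.0]
width: -0.0
```

>>> send_rows(
  commands=[
    [0,0,0.04,0,0,0],
    [0,0,0.04,0,0,0],
    [0,0,0,0,0,0],
  ],
)

```text
time: 15.53
position: [0.6182, -0.0089, 0.0639]
tcp_rot: [-2.11, -2.327, 0.0]
wrist_force: [0.2, 0.6, -0.4]
width: 0.0004
```

>>> send_rows(
  commands=[
    [0,0,0.04,0,0,0],
    [0,0,0.04,0,0,0],
    [0,0,0,0,0,0],
  ],
)

```text
time: 15.78
position: [0.6181, -0.0089, 0.0618]
tcp_rot: [-2.11, -2.327, 0.0]
wrist_force: [-0.7, -0.0, -0.1]
width: -0.0003
```

>>> send_rows(
  commands=[
    [0,0,0.04,0,0,0],
    [0,0,0.04,0,0,0],
    [0,0,0,0,0,0],
  ],
)

```text
time: 16.03
position: [0.6181, -0.0089, 0.0598]
tcp_rot: [-2.11, -2.327, 0.0]
wrist_force: [0.5, -0.6, -0.1]
width: 0.0
```

>>> send_rows(
  commands=[
    [0,0,0.04,0,0,0],
    [0,0,0,0,0,0],
  ],
)

```text
time: 16.2
position: [0.6181, -0.0089, 0.0588]
tcp_rot: [-2.11, -2.327, 0.0]
wrist_force: [0.5, -0.3, 0.8]
width: 0.0001
```

>>> send_rows(
  commands=[
    [0,0,0.04,0,0,0],
    [0,0,0,0,0,0],
  ],
)

```text
time: 16.37
position: [0.6181, -0.0089, 0.0578]
tcp_rot: [-2.11, -2.327, 0.0]
wrist_force: [0.7, 0.6, -0.2]
width: -0.0002
```

>>> send_rows(
  commands=[
    [0,0,0.04,0,0,0],
    [0,0,0,0,0,0],
  ],
)

```text
time: 16.53
position: [0.6182, -0.0089, 0.0569]
tcp_rot: [-2.11, -2.327, 0.0]
wrist_force: [-0.7, -0.0, 0.0]
width: 0.0001
```

>>> send_rows(
  commands=[
    [0,0,0.04,0,0,0],
    [0,0,0,0,0,0],
  ],
)

```text
time: 16.7
position: [0.6184, -0.0089, 0.0562]
tcp_rot: [2.11, 2.327, 0.0]
wrist_force: [-0.1, 0.0, 2.1]
width: 0.0001
```

Contact at about z 56.6, so the crest stands roughly 6.6 mm out. I press to about 6 N and drag a first test stroke.

>>> send_rows(
  commands=[
    [0,0,0.04,0,0,0],
    [0,0,0,0,0,0],
    [0,0,0,0,0,0],
  ],
)

```text
time: 16.95
position: [0.6187, -0.0089, 0.0555]
tcp_rot: [2.11, 2.327, 0.001]
wrist_force: [0.6, 0.1, 5.2]
width: 0.0004
```

>>> send_rows(
  commands=[
    [0,-0.1,0.01,0,0,0],
    [0,-0.1,0,0,0,0],
    [0,-0.1,0,0,0,0],
  ],
)

```text
time: 17.2
position: [0.6116, -0.0097, 0.0555]
tcp_rot: [2.109, 2.326, 0.002]
wrist_force: [2.3, 0.6, 5.1]
width: 0.0003
```

>>> send_rows(
  commands=[
    [0,-0.1,0,0,0,0],
    [0,0,0,0,0,0],
  ],
)

```text
time: 17.37
position: [0.6085, -0.01, 0.0552]
tcp_rot: [2.11, 2.326, 0.001]
wrist_force: [1.5, -0.5, 4.5]
width: 0.0
```

```bash
python3 - <<'E'
from h import *
st()
grab('side','side8');t=grab('top','top8')
try: gap('8',.057)
except Exception as e: print(e)
a=cv2.resize(t['img'][140:200,290:350][:,:,::-1],(540,540),interpolation=cv2.INTER_CUBIC)
cv2.imwrite('pics/c8.png',a)
E
```

```text
t 17.37 p [608.5 -10.   55.2] ytool ang 5.57 tilt [0.0011 0.0001] F [ 1.53 -0.54  4.52] w 0.0 j [-0.63  0.62  0.84  1.66 -0.51  1.09  0.45]
top r none
top g none
side r 3 sx 49.7..53.9 sy -13.17 med -15.4..-9.2 px 339.80 175.46
side g none
```

View pics/c8.png

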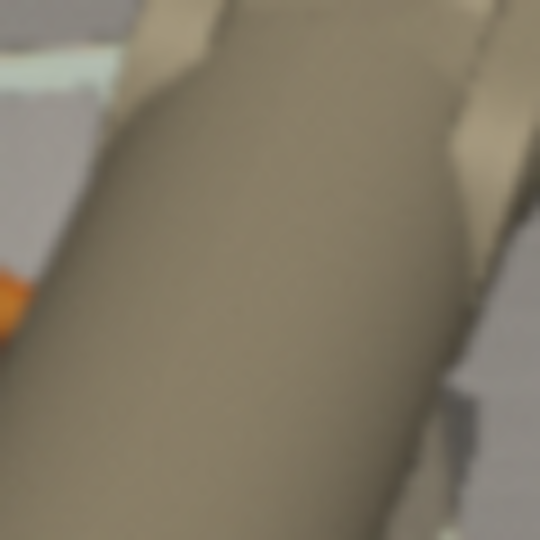

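>>> send_rows(
  commands=[
    [0,-0.1,0,0,0,0],
    [0,0,0,0,0,0],
  ],
)

```text
time: 17.63
position: [0.6057, -0.0103, 0.0549]
tcp_rot: [2.111, 2.327, -0.0]
wrist_force: [0.9, -0.5, 4.2]
width: -0.0001
```

>>> send_rows(
  commands=[
    [0,-0.1,0,0,0,0],
    [0,0,0,0,0,0],
  ],
)

```text
time: 17.8
position: [0.6025, -0.0105, 0.0544]
tcp_rot: [-2.11, -2.326, 0.001]
wrist_force: [-0.3, -1.1, 2.8]
width: 0.0002
```

>>> send_rows(
  commands=[
    [0,-0.1,0,0,0,0],
    [0,0,0,0,0,0],
  ],
)

```text
time: 17.97
position: [0.5997, -0.0106, 0.0541]
tcp_rot: [-2.11, -2.326, 0.002]
wrist_force: [-0.2, 0.2, -0.1]
width: -0.0002
```

Contact runs out about 13–15 mm past the crest. I lift, go back, and make a full stroke.

>>> send_rows(
  commands=[
    [0,0,-0.35,0,0,0],
    [0,0.35,0,0,0,0],
    [0,0.45,0,0,0,0],
    [0,0.3,0,0,0,0],
    [0,0,0,0,0,0],
    [0,0,0.2,0,0,0],
    [0,0,0.1,0,0,0],
    [0,0,0.05,0,0,0],
    [0,0,0,0,0,0],
    [0,0,0,0,0,0],
  ],
)

```text
time: 18.8
position: [0.6285, -0.0081, 0.0553]
tcp_rot: [2.11, 2.326, 0.001]
wrist_force: [0.9, 0.4, 2.9]
width: 0.0002
```

>>> send_rows(
  commands=[
    [0,-0.1,0,0,0,0],
    [0,-0.1,0,0,0,0],
    [0,-0.1,0,0,0,0],
    [0,-0.1,0,0,0,0],
  ],
)

```text
time: 19.13
position: [0.6185, -0.009, 0.0553]
tcp_rot: [2.11, 2.326, 0.001]
wrist_force: [2.5, 0.4, 4.7]
width: 0.0002
```

>>> send_rows(
  commands=[
    [0,-0.1,0,0,0,0],
    [0,-0.1,0,0,0,0],
    [0,-0.1,0,0,0,0],
    [0,-0.1,0,0,0,0],
  ],
)

```text
time: 19.47
position: [0.6084, -0.0101, 0.0553]
tcp_rot: [2.11, 2.326, 0.001]
wrist_force: [1.9, -0.9, 4.5]
width: 0.0003
```

>>> send_rows(
  commands=[
    [0,-0.1,0,0,0,0],
    [0,0,0,0,0,0],
  ],
)

```text
time: 19.63
position: [0.6052, -0.0104, 0.0549]
tcp_rot: [-2.111, -2.326, 0.0]
wrist_force: [0.9, -1.0, 4.6]
width: -0.0
```

>>> send_rows(
  commands=[
    [0,0,-0.35,0,0,0],
    [0,0.3,0,0,0,0],
    [0,0.4,0,0,0,0],
    [0,0.2,0,0,0,0],
    [0,0,0,0,0,0],
    [0,0,0.2,0,0,0],
    [0,0,0.1,0,0,0],
    [0,0,0.06,0,0,0],
    [0,0,0,0,0,0],
    [0,0,0,0,0,0],
  ],
)

```text
time: 20.47
position: [0.6286, -0.008, 0.055]
tcp_rot: [2.11, 2.326, 0.002]
wrist_force: [1.7, 0.4, 4.6]
width: 0.0003
```

>>> send_rows(
  commands=[
    [0,-0.1,0,0,0,0],
    [0,-0.1,0,0,0,0],
    [0,-0.1,0,0,0,0],
    [0,-0.1,0,0,0,0],
  ],
)

```text
time: 20.8
position: [0.6187, -0.009, 0.0552]
tcp_rot: [2.11, 2.326, 0.002]
wrist_force: [1.7, 1.2, 5.6]
width: -0.0001
```

>>> send_rows(
  commands=[
    [0,-0.1,0,0,0,0],
    [0,-0.1,0,0,0,0],
    [0,-0.1,0,0,0,0],
    [0,-0.1,0,0,0,0],
    [0,0,0,0,0,0],
  ],
)

```text
time: 21.22
position: [0.6082, -0.0101, 0.0551]
tcp_rot: [2.111, 2.326, 0.001]
wrist_force: [0.6, -0.7, 5.4]
width: -0.0002
```

>>> send_rows(
  commands=[
    [0,0,-0.4,0,0,0],
    [0,0,-0.9,0,0,0],
    [-0.8,0,-0.9,0,0,0],
    [-1,0,-0.9,0,0,0],
    [-1,0,-0.5,0,0,0],
    [-1,0,0,0,0,0],
    [-1,0,0,0,0,0],
    [-0.5,0,0,0,0,0],
    [0,0,0,0,0,0],
  ],
)

```text
time: 21.97
position: [0.6196, -0.1464, 0.145]
tcp_rot: [2.117, 2.32, -0.003]
wrist_force: [-1.0, -0.9, 0.7]
width: 0.0
```

```bash
python3 - <<'E'
from h import *
st()
s=grab('side','side9');t=grab('top','top9')
try: gap('9',.057)
except Exception as e: print(e)
a=cv2.resize(t['img'][145:195,285:345][:,:,::-1],(420,350),interpolation=cv2.INTER_CUBIC)
b=cv2.resize(s['img'][155:205,310:365][:,:,::-1],(385,350),interpolation=cv2.INTER_CUBIC)
cv2.imwrite('pics/c9.png',np.hstack([a,b])[:,:800])
E
```

```text
t 21.97 p [ 619.6 -146.4  145. ] ytool ang 5.24 tilt [-0.001  -0.0019] F [-0.99 -0.87  0.71] w 0.0 j [-0.42  0.6   0.89  1.49 -0.47  1.28  0.61]
top r 14 sx 33.9..55.2 sy -23.05 med -24.6..-20.0 px 312.00 168.20
top g none
side r 18 sx 33.0..53.9 sy -20.39 med -28.0..-5.5 px 342.74 175.51
side g 7 sx 41.9..52.4 sy -23.46 med -27.1..-18.3 px 343.43 177.90
side needle-marker 3.06
```

View pics/c9.png

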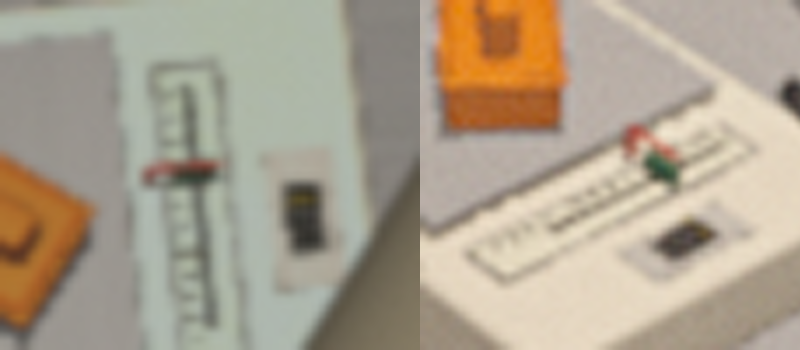

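The marker now sits just under the needle: top (312,168), side (343,177). The needle partly hides it, so I'll compare intensity profiles along the scale's y.

```bash
cat > prof.py <<'E'
from h import *
import sys
k=sys.argv[1]
for n in('top','side'):
  for f in ('6',k):
    d=load(n+f); I=d['img'].astype(np.float32); q=I[...,0]-I[...,1]
    for z,lab in((.057,'g'),):
        ys=np.arange(-66,-5,2.0); xs=np.arange(38,52,1.0)
        pr=[]
        for y in ys:
            uv=np.array([proj(d,[*(O+(EX*x+EY*y)/1000),z]) for x in xs],np.float32)[None]
            pr.append(cv2.remap(q,uv[...,0],uv[...,1],cv2.INTER_LINEAR).mean())
        print(n,f); print(' '.join(f'{y:.0f}:{p:.0f}' for y,p in zip(ys,pr)))
E
python3 prof.py 9
```

```text
top 6
-66:-9 -64:-9 -62:-9 -60:-11 -58:-15 -56:-24 -54:-29 -52:-29 -50:-18 -48:-8 -46:-6 -44:-6 -42:-7 -40:-7 -38:-7 -36:-7 -34:-7 -32:-3 -30:6 -28:26 -26:39 -24:24 -22:10 -20:-0 -18:-4 -16:-6 -14:-7 -12:-7 -10:-7 -8:-7 -6:-7
top 9
-66:-9 -64:-9 -62:-8 -60:-7 -58:-7 -56:-7 -54:-7 -52:-7 -50:-6 -48:-6 -46:-6 -44:-7 -42:-7 -40:-6 -38:-6 -36:-7 -34:-7 -32:-4 -30:4 -28:23 -26:38 -24:24 -22:7 -20:-7 -18:-5 -16:-5 -14:-6 -12:-6 -10:-7 -8:-7 -6:-7
side 6
-66:12 -64:10 -62:7 -60:2 -58:-7 -56:-17 -54:-25 -52:-25 -50:-17 -48:-5 -46:5 -44:10 -42:13 -40:16 -38:22 -36:31 -34:37 -32:35 -30:28 -28:19 -26:14 -24:12 -22:11 -20:11 -18:12 -16:12 -14:13 -12:12 -10:12 -8:12 -6:12
side 9
-66:13 -64:12 -62:12 -60:11 -58:11 -56:12 -54:12 -52:12 -50:12 -48:12 -46:11 -44:11 -42:12 -40:15 -38:22 -36:32 -34:39 -32:35 -30:20 -28:-0 -26:-16 -24:-23 -22:-21 -20:-14 -18:-4 -16:4 -14:10 -12:12 -10:12 -8:12 -6:11
```

```bash
python3 - <<'E'
from h import *
for n,f in(('top','6'),('side','6'),('side','0'),('top','0')):
    d=load(n+f); I=d['img'].astype(np.float32); q=I[...,0]-I[...,1]
    for x in (36,40,44,48,52):
        for z,lo,hi,sg in((.068,-50 if f=='0' else -36,-8,1),(.057,-66,-42,-1)):
            ys=np.arange(lo,hi,.5)
            uv=np.array([proj(d,[*(O+(EX*x+EY*y)/1000),z]) for y in ys],np.float32)[None]
            p=sg*cv2.remap(q,uv[...,0],uv[...,1],cv2.INTER_LINEAR)[0]; w=np.clip(p-np.median(p)-.35*(p.max()-np.median(p)),0,None)
            print(n,f,'x',x,'needle' if sg>0 else 'mark',round((w*ys).sum()/w.sum(),1),round(p.max()),end=' | ')
        print()
E
```

```text
top 6 x 36 needle -22.8 25 | top 6 x 36 mark -54.7 20 | 
top 6 x 40 needle -23.1 38 | top 6 x 40 mark -53.7 31 | 
top 6 x 44 needle -23.3 50 | top 6 x 44 mark -53.4 31 | 
top 6 x 48 needle -23.1 39 | top 6 x 48 mark -53.4 31 | 
top 6 x 52 needle -22.6 35 | top 6 x 52 mark -53.9 24 | 
side 6 x 36 needle -23.7 44 | side 6 x 36 mark -51.0 21 | 
side 6 x 40 needle -23.8 59 | side 6 x 40 mark -52.6 31 | 
side 6 x 44 needle -23.8 48 | side 6 x 44 mark -52.9 28 | 
side 6 x 48 needle -20.2 49 | side 6 x 48 mark -53.5 24 | 
side 6 x 52 needle -15.6 56 | side 6 x 52 mark -54.4 15 | 
side 0 x 36 needle -38.6 51 | side 0 x 36 mark -51.5 19 | 
side 0 x 40 needle -39.5 49 | side 0 x 40 mark -54.2 23 | 
side 0 x 44 needle -39.4 43 | side 0 x 44 mark -56.3 17 | 
side 0 x 48 needle -37.0 52 | side 0 x 48 mark -57.9 4 | 
side 0 x 52 needle -33.9 55 | side 0 x 52 mark -59.1 -1 | 
top 0 x 36 needle -39.8 30 | top 0 x 36 mark -55.0 20 | 
top 0 x 40 needle -40.0 36 | top 0 x 40 mark -53.9 31 | 
top 0 x 44 needle -39.5 49 | top 0 x 44 mark -53.5 31 | 
top 0 x 48 needle -39.6 48 | top 0 x 48 mark -53.5 31 | 
top 0 x 52 needle -39.9 44 | top 0 x 52 mark -53.9 24 |
```

```bash
python3 - <<'E'
from h import *
# red channel is dark on the green marker, bright on needle/strip
for f in('6','9'):
    d=load('top'+f); q=d['img'][...,0].astype(np.float32)
    for lo,hi in((-60,-44),(-34,-12)):
        ys=np.arange(lo,hi,1.); pr=[]
        for y in ys:
            uv=np.array([proj(d,[*(O+(EX*x+EY*y)/1000),.057]) for x in(38,39,40,47,48,49)],np.float32)[None]
            pr.append(cv2.remap(q,uv[...,0],uv[...,1],cv2.INTER_LINEAR).mean())
        print(f,' '.join(f'{y:.0f}:{p:.0f}' for y,p in zip(ys,pr)))
E
```

```text
6 -60:145 -59:135 -58:123 -57:110 -56:96 -55:84 -54:76 -53:71 -52:67 -51:72 -50:81 -49:90 -48:103 -47:119 -46:134 -45:146
6 -34:154 -33:156 -32:157 -31:156 -30:156 -29:155 -28:155 -27:155 -26:152 -25:147 -24:143 -23:139 -22:133 -21:128 -20:125 -19:128 -18:134 -17:140 -16:145 -15:150 -14:154 -13:155
9 -60:156 -59:154 -58:154 -57:155 -56:155 -55:156 -54:155 -53:154 -52:153 -51:152 -50:151 -49:150 -48:150 -47:151 -46:151 -45:152
9 -34:152 -33:153 -32:152 -31:149 -30:147 -29:142 -28:137 -27:132 -26:123 -25:109 -24:94 -23:82 -22:77 -21:74 -20:76 -19:87 -18:102 -17:116 -16:129 -15:139 -14:149 -13:152
```

View pics/side9.png

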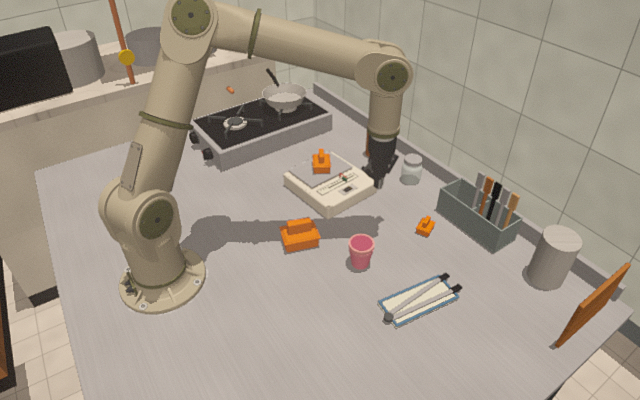

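The mold is upright on the platform at (321,162). The cups (361,252), tongs (420,300) and knobs are unmoved, and the arm is clear of everything. Handing in.

```bash
python3 - <<'E'
from h import *
st(); print(robot.sign_off())
E
```

```text
t 22.07 p [ 620.5 -142.   144.4] ytool ang 5.5 tilt [-0.0011  0.0004] F [-0.32  1.83  0.49] w -0.3 j [-0.42  0.6   0.89  1.49 -0.47  1.28  0.61]
the job is handed in; nothing more can be done
None
```

The job is handed in at 22.1 s: the middle-sized orange mold stands upright on the scale's platform, released, and the zero marker is under the needle. No verdict came back.

- **Mold:** I set it down slowly, let go of it, and moved the arm away. The last pictures show it upright.
- **Zeroing:** the wheel's crest stood about 6.6 mm out of the slot. Three light strokes, reading 3 to 6 N, moved the marker about 30 mm toward the needle.
- **Last check:** the gap left between needle and marker came to about +0.3 mm from the top view and −0.8 mm from the side view, against the 3.5 mm allowed.
- **Disagreement between readings:** an earlier colour-blob reading in the side view gave +3.1 mm. I discounted it because it took in the needle's mount and the needle partly hid the marker.
- **Bystanders:** in the last pictures the cups, tongs and gas knob look unmoved. The arm was clear of everything at hand-in.

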